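Uncap the valve block and sort the caps by length

TASK

Pull the three push-on caps off the ports of the valve block and stand each one upright, open end down, on the floor of the sorting tray, in the row that already holds a cap of the same length. Leave the caps that already stand in the tray and the loose parts on the bench (sleeve, socket and gear) where they are.

Things in the scene. Friction and masses are not known exactly. Their poses are not given: they have to be found in the camera images.
- valve_block: black hydraulic valve block, 110 mm (x) by 150 mm (y), held in a low grey vise: one fixed unit. Origin: on the bench under the block's centre, z up; its top face is at z = 78 mm. Three upright steel spigots stand in line on it at x = 0, y = -50, 0, 50 mm. Vise jaws: x +-77 mm, up to z = 52 mm; vise screw and its cross handle (80 mm along y, z = 30 mm) reach to x = -126 mm
- port0 (a point): foot of a spigot on the block's top face, at x = 0, y = -50 mm of the block. Spigot: upright steel, 16 mm diameter, 22 mm tall, black O-ring round it; a cap is pushed over it at the start
- port1 (a point): foot of a spigot on the block's top face, at x = 0, y = 0 mm of the block. Spigot: upright steel, 16 mm diameter, 22 mm tall, black O-ring round it; a cap is pushed over it at the start
- port2 (a point): foot of a spigot on the block's top face, at x = 0, y = 50 mm of the block. Spigot: upright steel, 16 mm diameter, 22 mm tall, black O-ring round it; a cap is pushed over it at the start
- adaptor0 (a point): foot of a brass adaptor, at (x, y) = (44, -25) mm of the block, on its top face; part of the block, upright, 22 mm diameter, 40 mm tall: an obstacle to the fingers beside the caps
- adaptor1 (a point): foot of a brass adaptor, at (x, y) = (-44, 25) mm of the block, on its top face; part of the block, upright, 22 mm diameter, 40 mm tall: an obstacle to the fingers beside the caps
- cap_short: white plastic cap, 34 mm tall, 28 mm diameter (29 at the foot), closed flat top, bore 23 mm deep from below. Starts upright on one of the spigots (which one varies), foot on the block's top face, held by a snap over the O-ring: a straight upward pull of 10 to 20 N frees it; clear of the spigot after 23 mm. Origin: centre of its underside; z: towards the closed top. About 35 g
- cap_medium: white plastic cap, 46 mm tall, 28 mm diameter (29 at the foot), closed flat top, bore 23 mm deep from below. Starts upright on one of the spigots (which one varies), foot on the block's top face, held by a snap over the O-ring: a straight upward pull of 10 to 20 N frees it; clear of the spigot after 23 mm. Origin: centre of its underside; z: towards the closed top. About 35 g
- cap_long: white plastic cap, 58 mm tall, 28 mm diameter (29 at the foot), closed flat top, bore 23 mm deep from below. Starts upright on one of the spigots (which one varies), foot on the block's top face, held by a snap over the O-ring: a straight upward pull of 10 to 20 N frees it; clear of the spigot after 23 mm. Origin: centre of its underside; z: towards the closed top. About 35 g
- row_short: a white cap that looks like cap_short (34 mm tall, 28 mm diameter), already standing loose and upright in one of the tray's rows: it marks the row for that length. Which row, and where along it, varies. Origin: centre of its underside, z up
- row_medium: a white cap that looks like cap_medium (46 mm tall, 28 mm diameter), already standing loose and upright in one of the tray's rows: it marks the row for that length. Which row, and where along it, varies. Origin: centre of its underside, z up
- row_long: a white cap that looks like cap_long (58 mm tall, 28 mm diameter), already standing loose and upright in one of the tray's rows: it marks the row for that length. Which row, and where along it, varies. Origin: centre of its underside, z up
- tray: flat green sorting tray, fixed, 190 mm (x) by 165 mm (y), rim 14 mm high, walls 4 mm. Two dividers 12.5 mm high along x make three rows centred at y = -53.7, 0 and 53.7 mm, each about 50 mm wide and 182 mm long inside. Origin: underside centre, z up; the rows' floor is at z = 4 mm. Each row has room for one more cap beside the one standing in it
- sleeve: bystander: dark steel spool sleeve with drilled holes, standing on the bench, 34 mm diameter, 58 mm tall; origin at the centre of its underside, z up
- socket: bystander: bright steel wrench socket standing on the bench, 26 mm diameter, 38 mm tall; origin at the centre of its underside, z up
- gear: bystander: dark steel gear lying flat on the bench, 57 mm diameter, 14 mm thick; origin at the centre of its underside, z up
There are look-alikes about, which are no part of the job. Leave any purple look-alike of the cap_long alone.

How it is judged:
By the outcome, as a careful person would: the job done as asked, in the order asked, and still so for the second after the job is handed in, with the robot touching nothing.
It also fails if it takes over 70 s, if anything falls off the work surface, if the arm or the gripper's body presses on something with over 40 N, if the wrist force passes 120 N, or if a joint passes its speed limit or range.

ROBOT

A 7-joint arm with a two-finger parallel gripper is mounted at the origin on the work surface. World frame = base frame: x ahead of the robot, y to its left, z up, the work surface at z = 0. Lengths are in m, angles in rad, forces in N, time in s.
With the tool pointing down it reaches from about 0.4 to 0.9 m from the base axis. Payload 5.5 kg.
Tool frame: the origin (TCP) lies midway between the tips of the shut fingers; the grasp point (between the pads) lies 19 mm behind it (manip.grip_depth is the distance from the TCP to the grasp point, in m); z points along the fingers, y is the line along which they close (so a half turn about z gives the same grasp; the last joint's range is limited). The gripper opens to 92 mm and grips with 3 to 60 N. Pads are 19 mm wide; open, the fingers measure 130 mm over their backs; the gripper's body (75 mm by 190 mm) begins 47 mm behind the grasp point.
Start: joints at [1.588, 0.501, -0.427, 1.55, 0.221, 1.138, -0.21], TCP at [0.158, -0.63, 0.227] pointing down, gripper open.
Joint ranges: [-2.88, 2.88], [-0.31, 2.03], [-1.54, 1.56], [0.2, 2.42], [-1.41, 4.55], [0.19, 2.02], [-2.57, 2.57]. Speed limits (rad/s): [2.57, 2.57, 3.14, 3.14, 3.14, 3.14, 3.14].

INTERFACE

Orientations are given as a unit quaternion [x, y, z, w].
In Python, from bench import manip, effector, viewer gives the robot as it stands. Calls block until the motion is done:
- manip.move_pose(position, orientation): joint-space move of the TCP to a pose.
- manip.servo_line(position, ori=None, vel=0.15): straight line of the TCP; ori=None keeps the orientation; vel is the mean speed in m/s.
- manip.movej(angles): joint-space move.
- effector.open_jaws() and effector.close(f_grip=None): open the fingers fully, or close them until they stop; f_grip is the grip in N (None keeps the last).
- manip.sleep(seconds).
- manip.solve_ik(position, orientation): joint angles nearest the present ones, or None.
- viewer.get_image(name): name is "scene" or "top"; returns the picture (480x640x3 uint8, red, green, blue); there is no depth.
- viewer.get_calibration(name): a dict with "vfov" (degrees; the focal length in pixels is half the picture's height over the tangent of half this angle, whatever the lens; pixels are square), "cx", "cy" (the principal point, pixels), "eye" and "attitude" of the camera in the world. Camera axes: x right, y down, z forward; pixel columns grow to the right and rows downward; lengths in m; the calibration is good to about 2 mm. A picture is of the moment at which its call begins. get_calibration takes no time and is no camera call.
A pose or a line that the arm cannot do raises manip.PlanningError and nothing moves.
- manip.hand_in(): hands the job in; it is judged then, once.
Readings, each from a call of its own:
- manip.current_clock(): time.
- manip.current_q(): joint angles.
- manip.current_joint_velocities(): joint speeds.
- manip.current_tau(): joint torques, N m.
- manip.current_tool_pos(): TCP position.
- manip.current_tcp_rot(): TCP orientation.
- manip.current_force(): force on the tool from outside, world axes, zero at the start.
- manip.current_wrist_torque(): the same for the moment, N m.
- manip.current_finger_gap(): finger opening in m.
- manip.current_gripper_force(): force on a finger pad.
Only numpy, scipy, OpenCV 4.12 (cv2) and the standard library are available. Lean on these libraries where they do the work, as an engineer would, in place of code of your own. Each camera call takes 0.05 s, during which the arm holds its last target. There are 200 camera calls.

## Working session

There is one attempt and no reset: what is moved stays moved. The work goes in short steps, each a Python script; the robot and the scene stay as the last script left them, time stands still between calls to the robot, and variables do not carry over. Pictures are saved under pics/ and viewed, at most 10 in all, crops included, and the job is handed in when it is done.

```bash
ls; mkdir -p pics; python3 - <<'E'
from bench import manip, viewer
import cv2
for n in("scene","top"):
    cv2.imwrite(f"pics/{n}0.png",viewer.get_image(n)[:,:,::-1]); print(viewer.get_calibration(n))
print(manip.current_tcp_rot(),manip.current_clock(),manip.grip_depth)
E
```

```text
pics
{'vfov': 53.95050110718137, 'cx': 322.3834125734207, 'cy': 241.1239589930777, 'eye': array([ 1.03525425, -0.00460038,  0.64334068]), 'attitude': array([ 0.68486793,  0.64364698, -0.23660273, -0.24636077])}
{'vfov': 44.43000170612024, 'cx': 317.5283467795525, 'cy': 240.52643706482087, 'eye': array([0.34062963, 0.02299809, 1.02237896]), 'attitude': array([ 0.71180035, -0.69596158,  0.07775002, -0.05415411])}
[ 9.92453680e-01  1.22616943e-01 -1.02895487e-04 -8.76161201e-04] 0.1 0.0188
```

View pics/scene0.png

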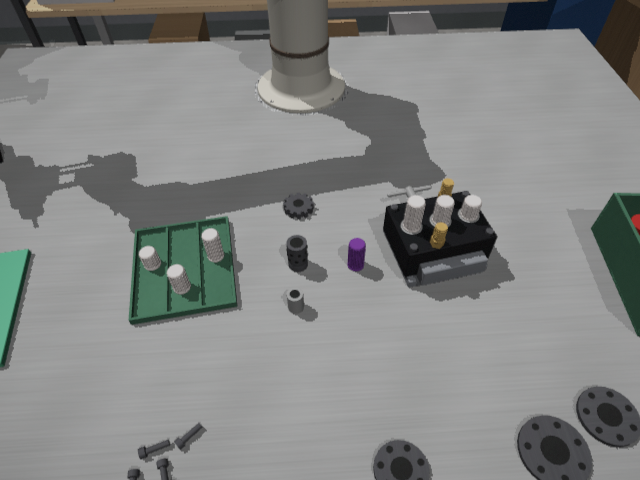

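View pics/top0.png

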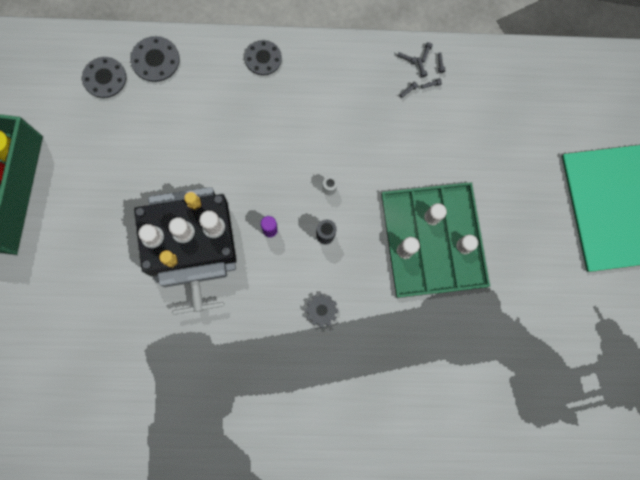

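The scene view shows the block with three caps at about (414,213), (443,210) and (471,208), and the purple look-alike at (356,255). The tray caps are at (150,258), (178,278) and (212,245). In the top view the block caps are at (151,236), (181,230) and (211,223), and the tray caps at (410,247), (438,213) and (469,243). Next I'll enlarge the crops.

```bash
python3 - <<'E'
import cv2,numpy as np
s=cv2.imread("pics/scene0.png");t=cv2.imread("pics/top0.png")
f=lambda i,x0,y0,w,h:cv2.resize(i[y0:y0+h,x0:x0+w],(400,300),interpolation=cv2.INTER_CUBIC)
a=np.vstack([np.hstack([f(s,380,170,120,90),f(s,125,210,120,90)]),np.hstack([f(t,125,180,120,90),f(t,376,175,124,93)])])
cv2.imwrite("pics/crop0.png",a)
for n,i in(("s",s),("t",t)):
  h=cv2.cvtColor(i,cv2.COLOR_BGR2HSV)
  for (x0,y0,x1,y1) in ((390,180,490,245),(130,215,240,300)) if n=="s" else ((138,190,235,270),(385,190,485,290)):
    for th in (190,215,):
      m=((h[...,2]>th)&(h[...,1]<60)).astype(np.uint8);k=np.zeros_like(m);k[y0:y1,x0:x1]=m[y0:y1,x0:x1]
      c,l,st,ce=cv2.connectedComponentsWithStats(k)
      print(n,th,[(st[j].tolist(),ce[j].round(1).tolist()) for j in range(1,c) if st[j][4]>25])
E
```

```text
s 190 [([465, 195, 16, 11, 128], [472.7, 200.1]), ([408, 196, 16, 11, 141], [415.8, 200.9]), ([437, 196, 16, 10, 131], [444.8, 200.6])]
s 215 []
s 190 [([202, 229, 15, 11, 119], [208.9, 233.9]), ([139, 247, 15, 11, 115], [146.2, 251.6]), ([167, 265, 16, 12, 137], [174.6, 270.5])]
s 215 []
t 190 [([201, 212, 16, 15, 188], [208.6, 219.2]), ([170, 219, 16, 15, 185], [177.9, 226.1]), ([140, 226, 16, 15, 181], [147.5, 232.7])]
t 215 []
t 190 [([432, 205, 14, 13, 139], [438.3, 210.9]), ([464, 236, 13, 14, 135], [469.9, 242.2]), ([405, 238, 13, 14, 148], [411.0, 244.6])]
t 215 []
```

View pics/crop0.png

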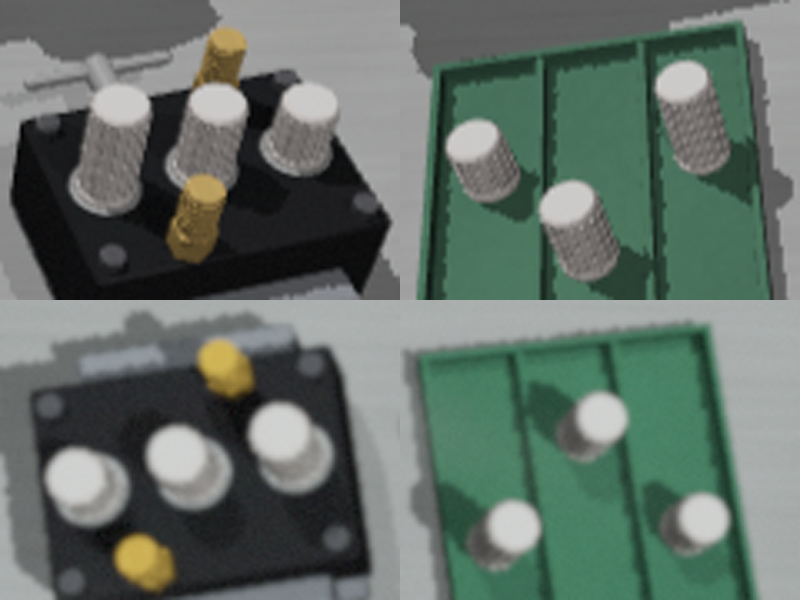

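The crops show all three ports and rows clearly. From low y to high y, the block caps are long (scene 416,201), medium (445,201) and short (473,200). The tray rows are short (146,252), medium (175,270) and long (209,234). The purple piece at scene (356,255) stands on the bench and isn't white, so it isn't a target. Next I'll triangulate these points.

```bash
cat > geo.py <<'E'
import numpy as np,cv2
from scipy.spatial.transform import Rotation as R
from bench import viewer
C={n:viewer.get_calibration(n) for n in("scene","top")}
def ray(n,p):
    c=C[n];f=240/np.tan(np.radians(c["vfov"])/2)
    d=R.from_quat(c["attitude"]).apply([(p[0]-c["cx"])/f,(p[1]-c["cy"])/f,1]);return c["eye"],d/np.linalg.norm(d)
def plane(n,p,z):
    e,d=ray(n,p);return e+d*(z-e[2])/d[2]
def tri(ps,pt):
    (a,u),(b,v)=ray("scene",ps),ray("top",pt)
    s,t=np.linalg.lstsq(np.c_[u,-v],b-a,rcond=None)[0]
    return (a+s*u+b+t*v)/2,np.linalg.norm(a+s*u-b-t*v)
E
python3 - <<'E'
from geo import *
np.set_printoptions(precision=4,suppress=True)
P={"long":((415.8,200.9),(208.6,219.2),.136),"med":((444.8,200.6),(177.9,226.1),.124),"short":((472.7,200.1),(147.5,232.7),.112),
"rlong":((208.9,233.9),(411,244.6),.062),"rmed":((174.6,270.5),(438.3,210.9),.05),"rshort":((146.2,251.6),(469.9,242.2),.038)}
for k,(a,b,z) in P.items(): print(k,*tri(a,b),plane("scene",a,z)[:2],plane("top",b,z)[:2])
for n,box in(("scene",(120,205,250,330)),("top",(375,175,500,305))):
    i=cv2.imread(f"pics/{n}0.png");h=cv2.cvtColor(i,cv2.COLOR_BGR2HSV)
    m=((h[...,1]>70)&(abs(h[...,0].astype(int)-75)<25)).astype(np.uint8);k=np.zeros_like(m);x0,y0,x1,y1=box;k[y0:y1,x0:x1]=m[y0:y1,x0:x1]
    pts=np.vstack([c for c in cv2.findContours(k,0,1)[0] if cv2.contourArea(c)>200])
    w=np.array([plane(n,p[0],.014)[:2] for p in pts],np.float32)
    print(n,cv2.minAreaRect(w*1000))
i=cv2.imread("pics/top0.png");h=cv2.cvtColor(i,cv2.COLOR_BGR2HSV);m=((h[...,2]>90)&(h[...,1]>120)&(abs(h[...,0].astype(int)-23)<8)).astype(np.uint8)
m[:, :150]=0;c,l,st,ce=cv2.connectedComponentsWithStats(m)
print([(plane("top",ce[j],.118-.01),st[j][4]) for j in range(1,c) if st[j][4]>30])
for nm,p,z in(("purple",(269,222),.058),("sleeve",(327,228),.058),("socket",(330,183),.038)):print(nm,plane("top",p,z))
E
```

```text
long [0.5382 0.1634 0.133 ] 6.247533823924527e-05 [0.5411 0.1625] [0.5376 0.1629]
med [0.5287 0.2123 0.1208] 0.00025929487825143927 [0.5317 0.2112] [0.528  0.2115]
short [0.5193 0.2615 0.1092] 0.0003379926709987407 [0.5219 0.2603] [0.5187 0.2606]
rlong [ 0.52   -0.1642  0.0603] 7.23958267190476e-05 [ 0.5216 -0.1636] [ 0.5197 -0.1639]
rmed [ 0.5823 -0.2142  0.0482] 0.00027595180056145716 [ 0.5837 -0.2134] [ 0.5819 -0.2139]
rshort [ 0.5312 -0.2708  0.0365] 0.00034300993124644397 [ 0.5325 -0.27  ] [ 0.531  -0.2705]
scene ((545.5591430664062, -214.8065643310547), (196.64639282226562, 164.44647216796875), 7.963963985443115)
top ((540.3412475585938, -215.05224609375), (190.10264587402344, 164.6161346435547), 7.9915690422058105)
[(array([0.5736, 0.1949, 0.108 ]), np.int32(187)), (array([0.48  , 0.2275, 0.108 ]), np.int32(227))]
purple [0.5528 0.0744 0.058 ]
sleeve [ 0.5452 -0.0231  0.058 ]
socket [ 0.6295 -0.0279  0.038 ]
```

Heights, spacing and tray size all agree with the description (within 3 mm). I'll check that every pose is reachable, then do the long cap first.

```bash
cat > job.py <<'E'
import numpy as np
from scipy.spatial.transform import Rotation as R
from bench import manip,effector
BA,TA=np.radians(10.9),np.radians(8.0); TC=np.array([.541,-.215])
rot=lambda a:np.array([[np.cos(a),-np.sin(a)],[np.sin(a),np.cos(a)]])
# cap: xy, closing angle at block (from block x), grip tip height above foot, tray local spot, closing angle in tray
J={"long":((.5394,.1627),-20,.032,(.060,.0537),-45),"med":((.5299,.2114),25,.024,(-.055,0),0),"short":((.5203,.2605),-20,.015,(.055,-.0537),45)}
def quat(a):  # tool down, tool y along world angle a
    y=np.array([np.cos(a),np.sin(a),0]);z=np.array([0,0,-1.]);return R.from_matrix(np.c_[np.cross(y,z),y,z]).as_quat()
def best(xy,z,a):
    c=[]
    for k in(0,np.pi):
        q=manip.solve_ik([*xy,z],quat(a+k))
        if q is not None:c.append((abs(q[6]),abs(q[4]),quat(a+k),q))
    return min(c,key=lambda t:t[0])[2:]
def plan(n):
    xy,b,h,l,t=J[n];p=TC+rot(TA)@np.array(l)
    return np.array(xy),BA+np.radians(b),h,p,TA+np.radians(t)
def pick(n):
    xy,a,h,_,_=plan(n);q,_=best(xy,.25,a)
    manip.move_pose([*xy,.25],q);manip.servo_line([*xy,.078+h],vel=.12)
    effector.close(50);print("gap",manip.current_finger_gap(),"F",manip.current_gripper_force(),manip.current_force().round(1))
    manip.servo_line([*xy,.078+h+.035],vel=.05);print("gap",manip.current_finger_gap(),manip.current_force().round(1))
    manip.servo_line([*xy,.26],vel=.2)
def place(n):
    _,_,h,p,a=plan(n);q,_=best(p,.25,a)
    manip.move_pose([*p,.25],q);z=.004+h+.010;manip.servo_line([*p,z],vel=.15)
    f0=manip.current_force()[2]
    while z>.004+h-.004:
        z-=.001;manip.servo_line([*p,z],vel=.02);d=manip.current_force()[2]-f0
        if d>2.5:break
    print("contact z-h",z-h,d,"gap",manip.current_finger_gap())
    effector.open_jaws();manip.servo_line([*p,.25],vel=.2);print("t",manip.current_clock())
E
python3 - <<'E'
from job import *
for n in J:
    xy,a,h,p,b=plan(n)
    for P,z,ang in((xy,.25,a),(xy,.078+h,a),(p,.25,b),(p,.004+h,b)):print(n,P.round(3),z,best(P,z,ang)[1].round(2))
pick("long")
from geo import *
cv2.imwrite("pics/a.png",np.hstack([cv2.resize(viewer.get_image(n)[:,:,::-1],(400,300)) for n in("scene","top")]))
print(manip.current_clock())
E
```

```text
long [0.539 0.163] 0.25 [ 0.57  0.63 -1.3   1.73  0.63  1.28 -1.03]
long [0.539 0.163] 0.11 [ 0.49  0.8  -1.17  1.85  0.84  1.09 -1.17]
long [ 0.593 -0.153] 0.25 [ 0.89  0.55 -0.97  1.61  0.48  1.23 -0.81]
long [ 0.593 -0.153] 0.036000000000000004 [ 0.73  0.76 -0.72  1.76  0.64  0.86 -0.93]
med [0.53  0.211] 0.25 [ 0.48  0.65 -1.3   1.71  0.65  1.29 -0.34]
med [0.53  0.211] 0.10200000000000001 [ 0.45  0.94 -1.31  1.84  0.99  1.2  -0.56]
med [ 0.487 -0.223] 0.25 [ 1.18  0.4  -1.    1.8   0.37  1.14  0.2 ]
med [ 0.487 -0.223] 0.028 [ 0.99  0.7  -0.79  1.96  0.71  0.78 -0.07]
short [0.52 0.26] 0.25 [ 0.37  0.67 -1.3   1.69  0.67  1.31 -1.21]
short [0.52 0.26] 0.093 [ 0.35  0.98 -1.31  1.81  1.02  1.22 -1.44]
short [ 0.603 -0.261] 0.25 [ 1.02  0.67 -1.01  1.49  0.57  1.3   0.87]
short [ 0.603 -0.261] 0.019 [ 0.92  0.9  -0.83  1.64  0.78  0.96  0.73]
gap 0.027251472905016817 F 49.89543378353119 [ 0.1 -0.1 -0.4]
gap 0.026982087866122086 [-0.2  0.5 -1.2]
7.2
```

View pics/a.png

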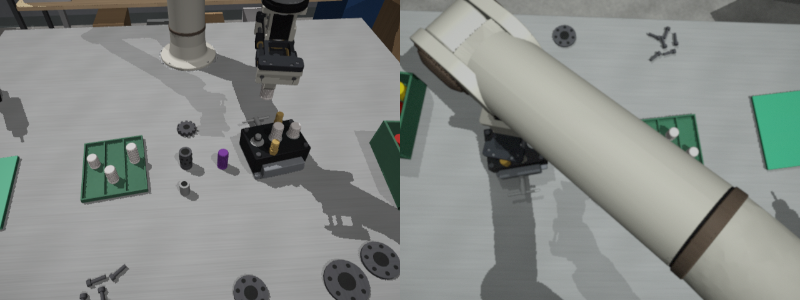

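The long cap is off. Its spigot shows bare at (257,140), and the cap hangs in the fingers at (266,90). I'll place it now.

```bash
python3 - <<'E'
from job import *
place("long")
pick("med")
from geo import *
cv2.imwrite("pics/b.png",np.hstack([cv2.resize(viewer.get_image("scene")[150:345,100:360,::-1],(400,300)),cv2.resize(viewer.get_image("scene")[:,:,::-1],(400,300))]))
print(manip.current_clock())
E
```

```text
contact z-h 0.0029999999999999957 5.444032231009771 gap 0.026960689348590878
t 15.025
gap 0.02724770009960049 F 50.005022606346756 [ 0.5  0.  -0. ]
gap 0.02727017721714389 [ 0.8 -0.6 -0.8]
20.5333
```

View pics/b.png

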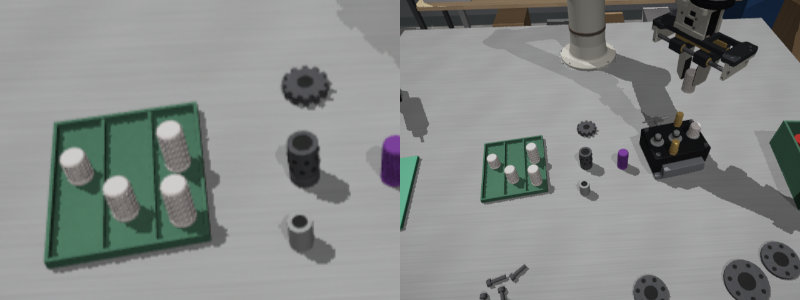

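The long cap stands upright in its row at (178,200) in the left crop. The medium cap is in the gripper at (688,82) in the right half. I'll continue with the other two.

```bash
python3 - <<'E'
from job import *
place("med")
pick("short")
from geo import *
cv2.imwrite("pics/c.png",np.hstack([cv2.resize(viewer.get_image("scene")[150:345,100:360,::-1],(400,300)),cv2.resize(viewer.get_image("scene")[0:300,300:640,::-1],(400,300))]))
print(manip.current_clock())
E
```

```text
contact z-h 0.002999999999999989 9.314515532771892 gap 0.027291121926183683
t 28.8583
gap 0.027410327694753153 F 50.000335313379765 [-2.   0.5  1.2]
gap 0.02746671589940778 [ 0.7 -0.2 -0.9]
34.8667
```

View pics/c.png

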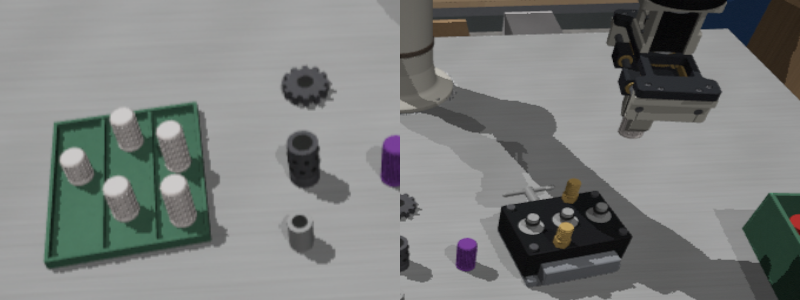

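The medium cap stands in the middle row at (126,130). All three spigots are bare, and the short cap is in the gripper at (632,130).

```bash
python3 - <<'E'
from job import *
place("short")
xy=np.array([.5203,.2605]);manip.move_pose([*xy,.3],best(xy,.3,BA)[0])
from geo import *
cv2.imwrite("pics/d.png",np.hstack([cv2.resize(viewer.get_image("scene")[150:345,100:360,::-1],(400,300)),cv2.resize(viewer.get_image("top")[150:330,280:520,::-1],(400,300))]))
print(manip.current_clock())
E
```

```text
contact z-h 0.002999999999999989 6.052041076795004 gap 0.02745193275307288
t 43.5833
45.6
```

View pics/d.png

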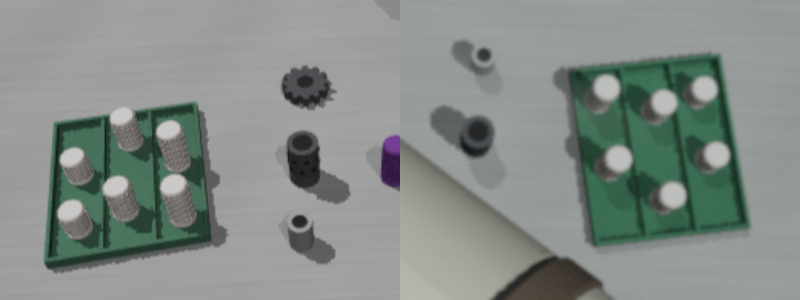

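All six caps stand upright, two per row with matching lengths: short at (75,165) and (75,218), medium at (126,130) and (121,198), and long at (173,147) and (178,200). The bystanders and the caps already in the tray haven't moved.

```bash
python3 -c "
from bench import manip
print(manip.hand_in())"
```

```text
the job is handed in; nothing more can be done
None
```

The three caps are off the valve block and standing upright in the tray rows that match their lengths; nothing else was moved, and I handed the job in at about 46 s on the robot's clock.

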